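Index the disc-punching jig to its set marker

ROBOT

A 6-joint arm with a two-finger parallel gripper is mounted at the origin on a cart in front of the work surface, level with it; the furniture and walls round the work are solid. World frame = base frame: x ahead of the robot, y to its left, z up, the work surface at z = 0. Lengths are in m, angles in rad, forces in N, time in s.
With the tool pointing down it reaches from about 0.3 to 0.775 m from the base axis. Payload 14.6 kg.
Tool frame: the origin (TCP) lies where the fingers leave the gripper's body, on its centre line; the fingertips stand 73 mm ahead of it and the grasp point (between the pads) lies 54 mm ahead of it; z points along the fingers, y is the line along which they close (so a half turn about z gives the same grasp; the last joint's range is limited). The gripper opens to 85 mm and grips with 20 to 120 N. Pads are 22 mm wide; open, the fingers measure 114 mm over their backs; the gripper's body (76 mm by 85 mm) begins 54 mm behind the grasp point. The pads swing forward as they close: fully open they stand 13 mm farther back than shut.
Start: joints at [1.11, 0.3, 1.521, -0, 1.321, -0.067], TCP at [0.211, 0.508, 0.304] pointing down, gripper open.
Joint ranges: [-3.03, 3.03], [-0.79, 2.21], [0.23, 2.52], [-1.04, 4.18], [0, 3.07], [-2.55, 2.55]. Speed limits (rad/s): [2.22, 2.22, 2.57, 3.14, 3.14, 3.14].

INTERFACE

Orientations are given as a unit quaternion [w, x, y, z].
In Python, from station import env gives the robot as it stands. Calls block until the motion is done:
- env.move_pose(position, orientation): joint-space move of the TCP to a pose.
- env.move_l(position, velocity=0.15, orientation=None): straight line of the TCP; orientation=None keeps the orientation; velocity is the mean speed in m/s.
- env.movej(angles): joint-space move.
- env.set_gripper(opening, grip_force=None): opening from 0.0 (shut) to 1.0 (fully open); grip_force is the grip in N (None keeps the last); returns when the fingers have stopped.
- env.dwell(seconds).
- env.ik(position, orientation): joint angles nearest the present ones, or None.
- env.capture(name): name is "side" or "top" or "wrist"; returns a dict with "img" (480x640x3 uint8, red, green, blue), "K" (3x3 intrinsics, pixels), "distortion" ([k1, k2, p1, p2, k3] as OpenCV has them; the pictures are not rectified), "R" (3x3) and "t" (3): a world point X has camera coordinates R X + t. Camera axes: x right, y down, z forward; pixel columns grow to the right and rows downward; lengths in m; the calibration is good to about 2 mm. A picture is of the moment at which its call begins. There is no depth.
A pose or a line that the arm cannot do raises env.PlanningError and nothing moves.
- env.close_job(): hands the job in; it is judged then, once.
Readings, each from a call of its own:
- env.get_time_s(): time.
- env.get_joint_positions(): joint angles.
- env.get_qd(): joint speeds.
- env.get_effort(): joint torques, N m.
- env.get_ee_pos(): TCP position.
- env.get_tool_rot(): TCP orientation.
- env.get_wrist_force(): force on the tool from outside, world axes, zero at the start.
- env.get_wrist_torque(): the same for the moment, N m.
- env.get_gripper_width(): opening from 0.0 (shut) to 1.0 (fully open).
- env.get_finger_force(): force on a finger pad.
Only numpy, scipy, OpenCV 4.12 (cv2) and the standard library are available. Lean on these libraries where they do the work, as an engineer would, in place of code of your own. Each camera call takes 0.05 s, during which the arm holds its last target. There are 200 camera calls.

TASK

Bring the disc-punching jig to its next hole, pushing with the fingertips: swing the red-knobbed clamp lever well out to release the dial, push the dial round by its black finger post until the red line on the dial lines up with the black line on the yellow set marker, then push the lever back fully home to clamp the dial there. Push gently, and leave the set marker and the tools and materials round the jig where they are.

Things in the scene. Friction and masses are not known exactly. Their poses are not given: they have to be found in the camera images.
- jig: Disc-punching jig fixed to the table: green base plate 236 x 230 mm, 12 mm thick, with an ear to 165 mm on its right (-y) for the clamp. Origin at table height on the dial's vertical axis; its -x faces the robot (front), +y left, z up. At the back, a punch guide arm (44 mm wide, from 15 to 121 mm behind the axis) stands over the dial, up to 80 mm high
- dial_axis (a point): centre of the dial's top face, on its vertical axis, 34 mm above the table. Steel dial, radius 80 mm; fixed aluminium flange with scale lines round it, radius 105 mm, top 24 mm above the table. In the middle a pale 72 mm disc under a brass nut that reaches 51 mm above the table
- lever_pivot (a point): on the clamp lever's vertical pivot, 135 mm to the right (-y) of the dial's axis, 34 mm above the table
- dial (a joint): turn of the dial about its vertical axis, rad; 0: red line points to the jig's front (-x); positive: turned anticlockwise seen from above (red line moves to the robot's right). Stops at -1.5 and 1.5. Released, it turns under 2 to 3 N at the post and stays where left; clamped, a brake shoe holds its rim (clamping may carry the rim on by 1 mm)
- dial_mark (a point): outer end of the red line on the dial: on the dial's rim, 80 mm from the axis, 34 mm above the table. The line is 4 mm wide
- dial_post (a point): centre of the top of the dial's black upright finger post: 60 mm from the axis, on the red line, 18 mm in diameter, from the dial's top (34 mm) to 74 mm above the table
- target_line (a point): point on the dial's rim (80 mm from the axis, 34 mm above the table) at the inner end of the 4 mm wide black line on the yellow set marker: a saddle on the flange, 20 mm wide, 82 to 118 mm from the axis, top 31 mm above the table. The red line is lined up when dial_mark meets this point. The marker must not be moved
- clamp_lever (a joint): angle of the steel clamp lever about its vertical pivot, rad; 0: clamped, at its stop, pointing to the jig's front (-x); grows as it swings out to the right (anticlockwise from above) up to its stop at 1.5, fully open. Its cam lets go of the brake shoe by about 0.6. It takes 2 to 6 N at the knob and stays where left
- lever_knob (a point): centre of the top of the lever's upright red knob: 90 mm from the pivot, about 25 mm in diameter, from 46 to 78 mm above the table; the lever arm under it is 13 mm wide, its top 43 mm above the table
- hammer: ball-pein hammer with ash shaft and red end, 308 mm long, lying to the right; loose, to be left alone; origin at the underside's centre
- hole_punch_1: dark steel drive punch 95 mm long, 15 mm thick, lying to the left; loose, to be left alone
- hole_punch_2: dark steel drive punch 105 mm long, 21 mm thick, lying to the left; loose, to be left alone
- disc_stack_a: banded pile of pale discs, 75 mm across, 30 mm high, to the left; loose, to be left alone
- disc_stack_b: pile of pale discs, 72 mm across, 41 mm high, behind the jig on the right; loose, to be left alone
- marker: red and white marker pen 135 mm long, 17 mm thick, lying at the front right; loose, to be left alone
- tape_grey: grey tape roll 80 mm across, 24 mm high, lying to the right; loose, to be left alone

How it is judged:
By the outcome, as a careful person would: the job done as asked, in the order asked, and still so for the second after the job is handed in, with the robot touching nothing.
It also fails if it takes over 67 s, if anything falls off the work surface, if the arm or the gripper's body presses on something with over 40 N, if the wrist force passes 120 N, or if a joint passes its speed limit or range.

## Working session

There is one attempt and no reset: what is moved stays moved. The work goes in short steps, each a Python script; the robot and the scene stay as the last script left them, time stands still between calls to the robot, and variables do not carry over. Pictures are saved under pics/ and viewed, at most 10 in all, crops included, and the job is handed in when it is done.

```bash
mkdir -p pics; ls; python3 - <<'E'
from station import env
import cv2,numpy as np
for n in ("top","side"):
    c=env.capture(n); cv2.imwrite(f"pics/{n}0.png",c["img"][:,:,::-1]); print(n,c["K"].tolist(),c["distortion"],(-c["R"].T@c["t"]).round(3),c["R"].round(2).tolist())
print(env.get_time_s(),env.get_tool_rot())
E
```

```text
pics
top [[617.3200945776836, 0.0, 305.6507445561146], [0.0, 617.3200945776836, 242.28849354312723], [0.0, 0.0, 1.0]] [0.00506854 0.         0.         0.         0.        ] [ 0.295 -0.04   1.655] [[0.03, -1.0, -0.01], [-0.99, -0.03, -0.16], [0.16, 0.02, -0.99]]
side [[579.2736902660084, 0.0, 325.3793544592917], [0.0, 579.2736902660084, 238.52130386761004], [0.0, 0.0, 1.0]] [-0.02223844  0.          0.          0.          0.        ] [0.542 1.249 0.592] [[-1.0, -0.03, 0.02], [-0.03, 0.37, -0.93], [0.02, -0.93, -0.37]]
0.1 [-1.51848433e-04  1.95629192e-01  9.80677785e-01 -5.27683593e-04]
```

View pics/top0.png

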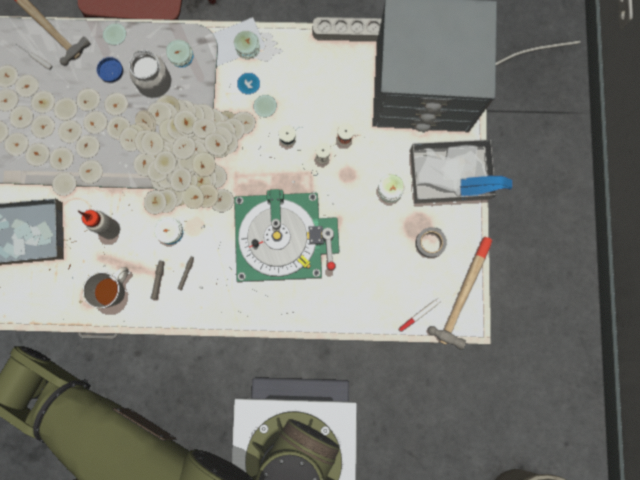

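View pics/side0.png

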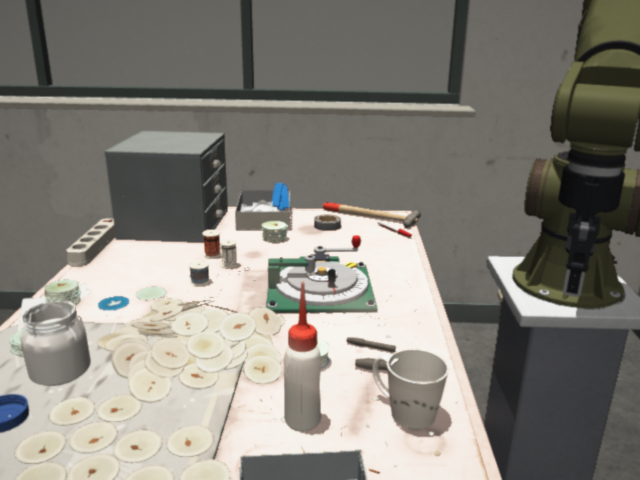

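The top view shows the dial centre near (277,236), the post near (255,243) on the left, the yellow marker near (304,263), and the knob near (331,266). The side view agrees. Next I'll get a rough fix, then take a close wrist view.

```bash
cat > h.py <<'E'
from station import env
import cv2,numpy as np
from scipy.spatial.transform import Rotation as Ro
def ray(c,px,z):
    p=cv2.undistortPoints(np.array([[px]],float),c["K"],np.array(c["distortion"]))[0,0]
    o=-c["R"].T@c["t"]; d=c["R"].T@np.array([p[0],p[1],1]); return o+d*(z-o[2])/d[2]
def proj(c,X):
    return cv2.projectPoints(np.array([X],float),cv2.Rodrigues(c["R"])[0],c["t"],c["K"],np.array(c["distortion"]))[0][0,0]
def blobs(c,lo,hi,box=None,amin=6):
    h=cv2.cvtColor(c["img"],cv2.COLOR_RGB2HSV)
    m=cv2.inRange(h,np.array(lo),np.array(hi))
    if lo[0]==0 and hi[0]<=10: m|=cv2.inRange(h,np.array((172,lo[1],lo[2])),np.array((180,hi[1],hi[2])))
    if box: k=np.zeros_like(m); k[box[1]:box[3],box[0]:box[2]]=1; m=m*k
    n,l,s,ce=cv2.connectedComponentsWithStats(m)
    return m,sorted([(int(s[i,4]),ce[i].round(1).tolist()) for i in range(1,n) if s[i,4]>=amin],reverse=True)
def quat(yaw): # tool down; yaw = world direction of the closing axis (tool y)
    y=np.array([np.cos(yaw),np.sin(yaw),0]); z=np.array([0,0,-1.]); x=np.cross(y,z)
    q=Ro.from_matrix(np.c_[x,y,z]).as_quat(); return q[[3,0,1,2]]
E
python3 - <<'E'
from h import *
c=env.capture("top")
g=blobs(c,(60,120,40),(90,255,200),(225,180,350,290),30); print(g[1])
r=cv2.minAreaRect(cv2.findNonZero(g[0])); print(r)
for nm,lo,hi,z in(("red",(0,140,80),(8,255,255),.07),("yel",(22,150,120),(34,255,255),.031),("nut",(12,120,80),(25,255,255),.051)):
    for a,p in blobs(c,lo,hi,(225,180,350,290),3)[1]: print(nm,a,p,ray(c,p,z).round(4))
print("guess post",ray(c,(255,243),.07),"axis",ray(c,(277,236),.051),"pivot",ray(c,(328,232),.04))
print(Ro.from_quat(np.roll(env.get_tool_rot(),-1)).as_matrix().round(2))
w=env.capture("wrist"); R=Ro.from_quat(np.roll(env.get_tool_rot(),-1)).as_matrix()
print("cam in tool",R.T@(-w["R"].T@w["t"]-env.get_ee_pos()),"view in tool",R.T@w["R"].T[:,2], w["K"][0,0])
E
```

```text
[]Traceback (most recent call last):
  File "<stdin>", line 4, in <module>
cv2.error: OpenCV(4.12.0) /io/opencv/modules/imgproc/src/convhull.cpp:143: error: (-215:Assertion failed) total >= 0 && (depth == CV_32F || depth == CV_32S) in function 'convexHull'
```

```bash
sed -i 's/np.array(lo),np.array(hi)/lo,hi/; s/np.array((172,lo\[1\],lo\[2\])),np.array((180,hi\[1\],hi\[2\]))/(172,lo[1],lo[2]),(180,hi[1],hi[2])/' h.py
python3 - <<'E'
from h import *
c=env.capture("top")
print(cv2.cvtColor(c["img"],cv2.COLOR_RGB2HSV)[[275,200,266],[242,240,331]])
g=blobs(c,(60,80,30),(95,255,220),(225,180,350,290),30); print(g[1])
for nm,lo,hi,z in(("red",(0,140,80),(8,255,255),.07),("yel",(22,150,120),(34,255,255),.031),("nut",(12,120,80),(25,255,255),.051)):
    for a,p in blobs(c,lo,hi,(225,180,350,290),3)[1]: print(nm,a,p,ray(c,p,z).round(4))
print("guess post",ray(c,(255,243),.07),"axis",ray(c,(277,236),.051),"pivot",ray(c,(328,232),.04))
w=env.capture("wrist"); R=Ro.from_quat(np.roll(env.get_tool_rot(),-1)).as_matrix()
print(R.round(2).tolist(),"cam in tool",R.T@(-w["R"].T@w["t"]-env.get_ee_pos()),"view in tool",R.T@w["R"].T[:,2], w["K"][0,0])
E
```

```text
[[120   2 104]
 [120   3 100]
 [  1 173 208]]
[(1270, [285.9, 210.0]), (757, [279.5, 266.3])]
red 37 [330.7, 265.3] [ 0.4973 -0.0809  0.07  ]
yel 27 [304.3, 261.9] [ 0.5095 -0.0118  0.031 ]
nut 36 [276.4, 235.1] [0.5761 0.0636 0.051 ]
nut 5 [308.2, 265.6] [ 0.4973 -0.0226  0.051 ]
nut 3 [308.0, 235.0] [ 0.5786 -0.0197  0.051 ]
guess post [0.55035318 0.11738945 0.07      ] axis [0.57372018 0.06197396 0.051     ] pivot [ 0.59012004 -0.0725136   0.04      ]
[[-0.92, 0.38, -0.0], [0.38, 0.92, -0.0], [0.0, -0.0, -1.0]] cam in tool [ 8.03967943e-02  4.41550943e-05 -6.97395910e-02] view in tool [-3.09140872e-01 -3.54697725e-04  9.51016191e-01] 385.63799375129963
```

```bash
python3 - <<'E'
from h import *
env.set_gripper(0.0)
env.move_pose([0.60,0.02,0.30],quat(np.pi/2))
c=env.capture("wrist"); cv2.imwrite("pics/w1.png",c["img"][:,:,::-1])
np.savez("w1.npz",**c)
print(env.get_time_s(),env.get_ee_pos(),env.get_joint_positions(),env.get_wrist_force())
for nm,X in(("axis",(.576,.064,.051)),("pivot",(.588,-.072,.034)),("knob",(.498,-.08,.078))): print(nm,proj(c,X))
for nm,lo,hi,z in(("red",(0,140,80),(8,255,255),.07),("yel",(22,150,120),(34,255,255),.031),("nut",(12,120,80),(25,255,255),.051)):
    for a,p in blobs(c,lo,hi,None,20)[1][:8]: print(nm,a,p,ray(c,p,z).round(4))
E
```

```text
3.3 [0.5999371  0.02076785 0.30006534] [-2.64195786e-02  4.15455907e-01  1.37411816e+00  5.26349089e-05
  1.35194517e+00 -1.59814953e+00] [ 0.44045536 -0.05038124  0.02222993]
axis [370.27067385 182.56590492]
pivot [214.01135344 192.74616751]
knob [177.9064824   81.95289913]
red 586 [177.5, 80.6] [ 0.4965 -0.083   0.07  ]
red 43 [414.8, 159.1] [0.5542 0.0953 0.07  ]
nut 540 [283.3, 102.7] [ 0.5125 -0.0069  0.051 ]
nut 359 [367.6, 182.3] [0.5758 0.0618 0.051 ]
nut 99 [271.5, 184.4] [ 0.5776 -0.0184  0.051 ]
nut 77 [266.1, 88.1] [ 0.5015 -0.0201  0.051 ]
nut 64 [55.4, 319.1] [ 0.708  -0.2354  0.051 ]
nut 58 [592.7, 286.0] [0.6724 0.2799 0.051 ]
nut 44 [564.8, 365.6] [0.7615 0.2719 0.051 ]
nut 22 [637.1, 460.0] [0.9031 0.4004 0.051 ]
```

View pics/w1.png

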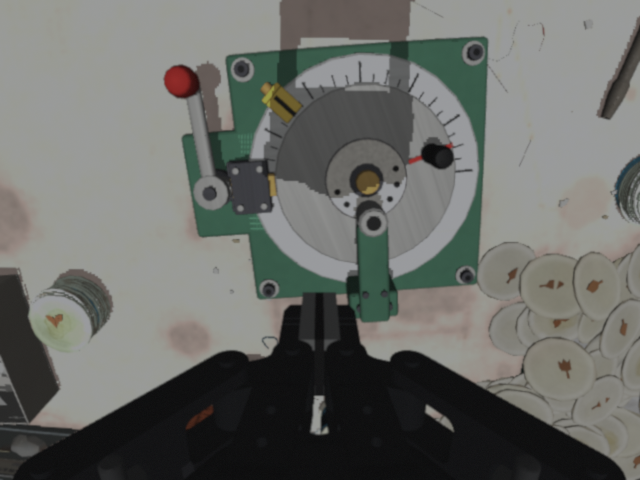

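The wrist view shows the whole jig: nut (368,181), post top (441,157), marker line around (283,103), knob (178,81), pivot (211,193). This agrees with the top view and with the lever being clamped. I'll swing the lever out now.

```bash
cat >> h.py <<'E'
def Jig(axis,jy):
    c,s=np.cos(jy),np.sin(jy); A=np.array(axis[:2]); R=np.array([[c,-s],[s,c]])
    pol=lambda ctr,r,a: A+R@(np.array(ctr)+r*np.array([-np.cos(a),-np.sin(a)]))
    tan=lambda a: R@np.array([np.sin(a),-np.cos(a)])
    return pol,tan
def fwd(ctr,r,a,off,pol,tan): return pol(ctr,r,a)-tan(a)*off   # tool behind a thing at angle a, pushing anticlockwise
def F(): return float(np.linalg.norm(np.array(env.get_wrist_force())[:2]-F0[:2]))
F0=np.array([.44,-.05,.02])
E
python3 - <<'E'
from h import *
c=np.load("w1.npz")
ax=ray(c,(368,181.5),.051); pv=ray(c,(211,193),.047); kn=ray(c,(177.5,80.6),.066); po=ray(c,(441,156.5),.074)
d=(pv-ax)[:2]; jy=np.arctan2(d[0],-d[1]); print("ax",ax,"piv",pv,np.linalg.norm(d),"jy",jy)
k=(kn-pv)[:2]; print("knob r",np.linalg.norm(k),"a",np.arctan2(-k[1],-k[0])-jy)
p=(po-ax)[:2]; print("post r",np.linalg.norm(p),"a",np.arctan2(-p[1],-p[0])-jy)
y=ray(c,(283.3,102.7),.031)-ax; print("yel r",np.hypot(*y[:2]),"a",np.arctan2(-y[1],-y[0])-jy)
np.save("jig.npy",[*ax[:2],jy])
pol,tan=Jig(ax,jy); C=(0,-.135)
z=.052+.073
P=fwd(C,.09,0,.040,pol,tan)
env.move_pose([*P,.20],quat(jy)); env.move_l([*P,z],.15)
for a in np.arange(0,1.36,.15):
    env.move_l([*fwd(C,.09,a,.024,pol,tan),z],.07,quat(jy+a)); print(round(a,2),round(F(),1),end="; ")
e=env.get_ee_pos()[:2]; env.move_l([*(e-tan(a)*.02),z],.1); env.move_l([*(e-tan(a)*.02),.2],.2)
# view pose
env.move_pose([0.60,0.0,0.30],quat(np.pi/2)); c=env.capture("wrist"); cv2.imwrite("pics/w2.png",c["img"][:,:,::-1]); np.savez("w2.npz",**c)
b=blobs(c,(0,140,80),(8,255,255),None,200)[1]; print(b,env.get_time_s())
kn=ray(c,b[0][1],.066); k=(kn-pv)[:2]; print("knob r",np.linalg.norm(k),"a",np.arctan2(-k[1],-k[0])-jy)
E
```

```text
ax [0.57511044 0.06206936 0.051     ] piv [ 0.58556469 -0.07101013  0.047     ] 0.13348948909768163 jy 0.07839545664169488
knob r 0.0904149125360331 a 0.0700282885030173
post r 0.0572836323545535 a -1.2264071405371726
yel r 0.094755114870865 a 0.7642392901127131
0.0 1.0; 0.15 2.1; 0.3 0.6; 0.45 1.8; 0.6 1.0; 0.75 0.2; 0.9 1.4; 1.05 0.2; 1.2 0.3; 1.35 0.7; [(454, [115.3, 182.7])] 10.4417
knob r 0.0944358572882821 a 1.3403990922771643
```

View pics/w2.png

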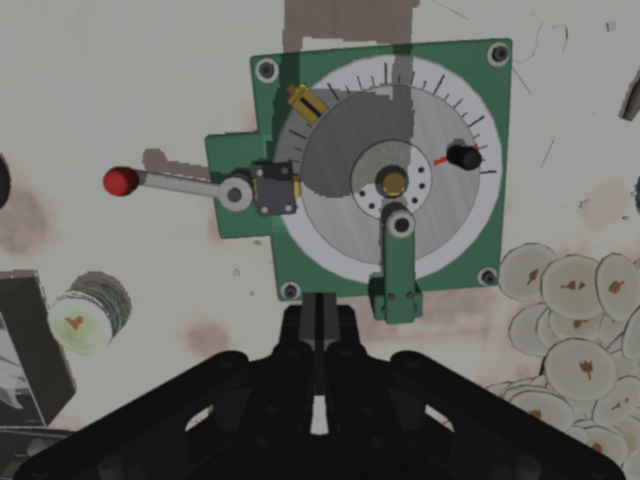

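The lever is out at about 1.34 rad (knob at (121,181)), and the dial hasn't moved. Next I'll push the post to just short of the target, then look closely.

```bash
python3 - <<'E'
from h import *
J=np.load("jig.npy"); jy=J[2]; pol,tan=Jig(J[:2],jy); C=(0,0); z=.125
a0=-1.24
P=fwd(C,.06,a0,.036,pol,tan)
env.move_pose([*P,.20],quat(jy+a0)); env.move_l([*P,z],.15)
for a in np.append(np.arange(a0,.66,.16),.66):
    env.move_l([*fwd(C,.06,a,.0205,pol,tan),z],.08,quat(jy+a)); print(round(a,2),round(F(),1),end="; ")
e=env.get_ee_pos()[:2]; env.move_l([*(e-tan(a)*.015),z],.1); env.move_l([*(e-tan(a)*.015),.18],.2)
env.move_pose([0.61,-.01,0.22],quat(np.pi/2)); c=env.capture("wrist"); np.savez("w3.npz",**c); print(env.get_time_s())
print(proj(c,[*J[:2],.034]),proj(c,[*pol(C,.08,.76),.034]))
cv2.imwrite("pics/w3.png",c["img"][:,:,::-1])
E
```

```text
-1.24 0.1; -1.08 0.9; -0.92 0.1; -0.76 0.5; -0.6 0.8; -0.44 0.7; -0.28 0.8; -0.12 0.7; 0.04 0.6; 0.2 0.6; 0.36 1.4; 0.52 1.2; 0.66 0.3; 19.2833
[425.42901725 184.31068386] [337.56479074 100.07046444]
```

View pics/w3.png

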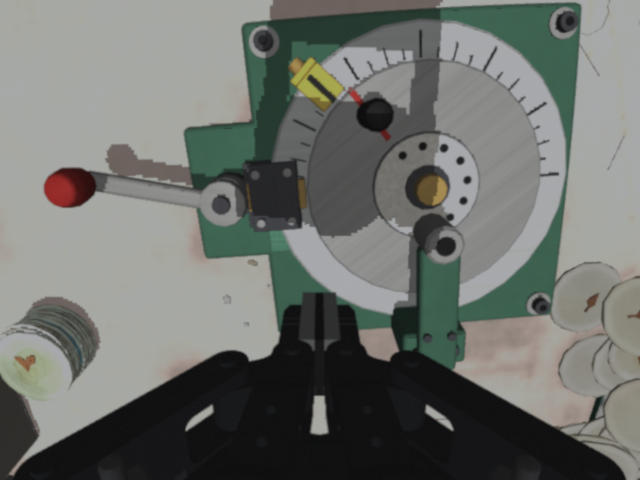

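The wrist view shows the red line's outer part at (350,90)–(362,107) with the post at (375,115). The black line on the marker runs (308,77)–(335,100). I'll measure both angles from this image.

```bash
cat >> h.py <<'E'
def meas(c,tag,pt=None):
    J=np.load("jig.npy"); jy=J[2]; pol,tan=Jig(J[:2],jy); A=J[:2]
    if pt is None: pt=proj(c,[*pol((0,0),.1,.76),.031])
    x,y=[int(v) for v in pt]; B=55
    img=c["img"]; h=cv2.cvtColor(img,cv2.COLOR_RGB2HSV)
    W=np.zeros(h.shape[:2],np.uint8); W[max(0,y-B):y+B,max(0,x-B):x+B]=255
    ye=cv2.inRange(h,(22,120,60),(36,255,255))&W
    n,l,s,_=cv2.connectedComponentsWithStats(cv2.morphologyEx(ye,cv2.MORPH_CLOSE,np.ones((9,9))))
    i=1+np.argmax(s[1:,4]); hull=cv2.convexHull(cv2.findNonZero(((l==i)*ye).astype(np.uint8)))
    H=np.zeros_like(ye); cv2.fillConvexPoly(H,hull,255); H=cv2.erode(H,np.ones((3,3)))
    bk=H&cv2.inRange(h,(0,0,0),(180,255,70))
    rd=(cv2.inRange(h,(0,130,60),(8,255,255))|cv2.inRange(h,(172,130,60),(180,255,255)))&W
    out={}
    for nm,m,z in(("black",bk,.031),("red",rd,.034)):
        P=np.array([ray(c,p[0],z)[:2]-A for p in cv2.findNonZero(m).astype(float)])
        r=np.hypot(*P.T); k=(r>.058)&(r<.125)&((r<.083) if nm=="red" else True); P=P[k]; r=r[k]
        ang=np.arctan2(-P[:,1],-P[:,0])-jy; f=np.polyfit(r,ang*r,1) # lateral offset vs radius: slope = direction
        out[nm]=np.median(ang); print(tag,nm,k.sum(),"r",r.min().round(4),r.max().round(4),"ang",np.median(ang).round(4),"mean",ang.mean().round(4),"slope",f[0].round(3))
    v=img.copy(); v[bk>0]=(0,255,255); v[rd>0]=(255,0,255)
    pair=np.hstack([cv2.resize(q[max(0,y-B):y+B,max(0,x-B):x+B],None,fx=3.5,fy=3.5,interpolation=0) for q in (img,v)])
    cv2.imwrite(f"pics/{tag}.png",pair[:,:,::-1]); return out
E
python3 -c "
from h import *
c=dict(np.load('w3.npz')); meas(c,'m3',(338,95))"
```

```text
m3 black 155 r 0.0829 0.1031 ang 0.7746 mean 0.7746 slope 0.767
m3 red 82 r 0.0683 0.0776 ang 0.636 mean 0.6363 slope 0.628
```

View pics/m3.png

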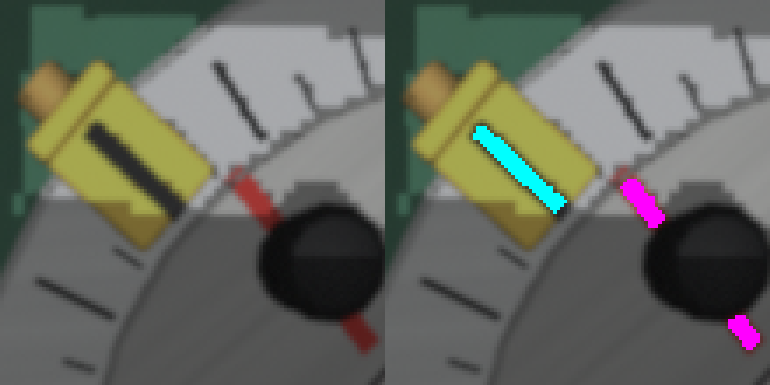

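Both masks are clean: target 0.775, red line 0.636, which is 0.024 behind the commanded angle. I'll do the final push with that correction and re-measure.

```bash
python3 - <<'E'
from h import *
J=np.load("jig.npy"); jy=J[2]; pol,tan=Jig(J[:2],jy); C=(0,0); z=.125
P=fwd(C,.06,.6,.030,pol,tan)
env.move_pose([*P,.18],quat(jy+.6)); env.move_l([*P,z],.15)
for a in (.66,.74,.798):
    env.move_l([*fwd(C,.06,a,.0205,pol,tan),z],.05,quat(jy+a)); print(round(a,2),round(F(),1),end="; ")
env.dwell(.2)
e=env.get_ee_pos()[:2]; env.move_l([*(e-tan(a)*.015),z],.1); env.move_l([*(e-tan(a)*.015),.18],.2)
env.move_pose([0.61,-.01,0.22],quat(np.pi/2)); env.dwell(.2); c=env.capture("wrist"); print(env.get_time_s())
meas(c,"m4",(338,95))
E
```

```text
0.66 1.2; 0.74 0.5; 0.8 0.3; 23.6
m4 black 155 r 0.0828 0.103 ang 0.7749 mean 0.7748 slope 0.76
m4 red 75 r 0.0682 0.0775 ang 0.7681 mean 0.7684 slope 0.761
```

The red line is within 0.5 mm of the target. Now I'll close the lever, watching the force as it reaches its stop.

```bash
python3 - <<'E'
from h import *
J=np.load("jig.npy"); jy=J[2]; pol,tan=Jig(J[:2],jy); C=(0,-.135); z=.125
bk=lambda a,off: fwd(C,.09,a,-off,pol,tan)
P=bk(1.36,.042)
env.move_pose([*P,.20],quat(jy+1.36)); env.move_l([*P,z],.15)
for a in np.append(np.arange(1.35,.3,-.15),np.arange(.25,-.13,-.03)):
    env.move_l([*bk(a,.0235),z],.07 if a>.3 else .05,quat(jy+a)); f=F(); print(round(a,2),round(f,1),end="; ")
    if a<.15 and f>10: break
env.dwell(.2); print("end",F())
e=env.get_ee_pos()[:2]; P=e+tan(a)*.02; env.move_l([*P,z],.1); env.move_l([*P,.18],.2)
env.move_pose([0.61,-.01,0.22],quat(np.pi/2)); env.dwell(.2); c=env.capture("wrist"); print(env.get_time_s())
meas(c,"m5",(338,95)); cv2.imwrite("pics/w5.png",c["img"][:,:,::-1])
pv=pol(C,0,0); b=blobs(c,(0,140,80),(8,255,255),(0,0,260,260),200)[1]; kn=ray(c,b[0][1],.066)[:2]-pv; print("knob",b,np.hypot(*kn),np.arctan2(-kn[1],-kn[0])-jy)
E
```

```text
1.35 1.1; 1.2 0.1; 1.05 0.7; 0.9 1.1; 0.75 0.3; 0.6 0.2; 0.45 0.5; 0.3 0.8; 0.25 0.5; 0.22 1.2; 0.19 2.2; 0.16 0.9; 0.13 1.0; 0.1 0.4; 0.07 0.5; 0.04 0.7; 0.01 1.2; -0.02 7.2; -0.05 28.5; end 28.572101289312634
32.9917
m5 black 158 r 0.0829 0.1031 ang 0.7745 mean 0.7746 slope 0.762
m5 red 77 r 0.0683 0.0777 ang 0.7666 mean 0.7673 slope 0.803
knob [(1197, [186.3, 48.1])] 0.09062587606618185 0.01700046387134732
```

View pics/w5.png

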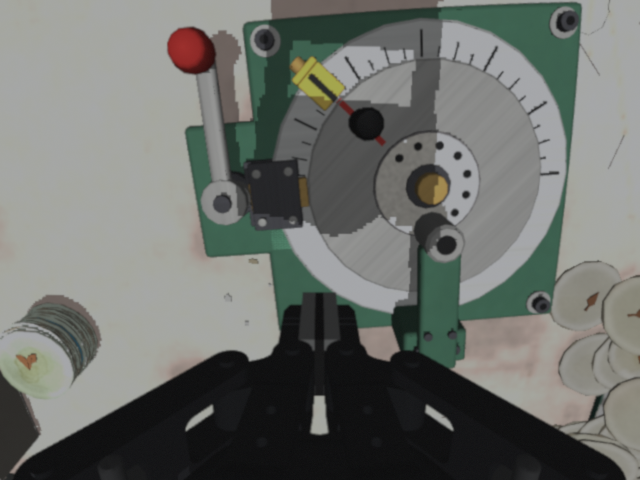

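The lever is at its stop (knob at (190,50), arm parallel to the jig's front direction). The red line still meets the black line to within 0.6 mm, and the arm is clear of everything, so I'm handing in.

```bash
python3 -c "
from station import env
print(env.close_job(),env.get_time_s())"
```

```text
the job is handed in; nothing more can be done
the job is handed in; nothing more can be done
```

The job is handed in at about 33 s: lever swung out to 1.34 rad, red line set about 0.6 mm from the marker's black line, lever pushed back to its stop (brief 28 N push there), and nothing else touched.

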